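# Close the stops of a jar rack

## Robot

A 6-joint arm with a two-finger parallel gripper is mounted at the origin on a cart in front of the work surface, level with it; the furniture and walls round the work are solid. World frame = base frame: x ahead of the robot, y to its left, z up, the work surface at z = 0. Lengths are in m, angles in rad, forces in N, time in s.
With the tool pointing down it reaches from about 0.375 to 0.975 m from the base axis. Payload 3.8 kg.
Tool frame: the origin (TCP) lies midway between the tips of the shut fingers; the grasp point (between the pads) lies 19 mm behind it; x points along the fingers, y is the direction in which the jaws open and shut, and the axes are right-handed (so a half turn about x gives the same grasp; the last joint's range is limited). The gripper opens to 85 mm and grips with 20 to 120 N. Pads are 22 mm wide; open, the fingers measure 114 mm over their backs; the gripper's body (76 mm by 85 mm) begins 54 mm behind the grasp point. The pads swing forward as they close: fully open they stand 13 mm farther back than shut.
Start: joints at [-1.346, 0.264, 1.604, -0, 1.274, -0.037], TCP at [0.175, -0.652, 0.231] pointing down, gripper open.
Joint ranges: [-2.63, 2.63], [-0.94, 2.18], [0.31, 2.57], [-1.31, 4.45], [0, 2.66], [-2.55, 2.55]. Speed limits (rad/s): [2.57, 2.57, 3.14, 3.14, 3.14, 3.14].

## Interface

Orientations are given as a rotation vector (axis times angle).
In Python, from workcell import read_state, read_camera, get_calibration, finish_job gives the robot as it stands. The module is installed in compiled form; this text tells all that it offers.
- The arm moves only by the shell command python3 -m creep 'ROWS' [FORCE]. ROWS is JSON, a list of rows, each a list of 3 entries, a list of its own where there are three numbers: the closure in counts, from 0 (fully open) to 255 (shut), then the shift along the world's x, y, z in mm, then the turn about the world's z in rad. In form: [[hand, [tx, ty, tz], spin], ...]. A call has exactly 8 rows; each row shifts and turns the commanded pose from where the row before left it; what a row does not reach is not made up. A row lasts 1/12 s, in which the tool goes at most 41.7 mm and 7.16 degrees, less where a joint would pass 70% of its speed; a pose out of reach is approached as far as the arm can. A call is refused whole if a number of a shift passes 41.7 or a number of a turn 0.125, either way. A call with a gripper value outside its range is refused whole. The fingers move at their own pace and stop on an object; FORCE is the grip in N (left out, the last holds). Time passes only in rows, so rows that do not move let the fingers close, or fill a call up. It gives the time, the measured TCP pose, the force and the opening at its end, in the units of the state.
- read_state(): the state, without advancing time (a new reading comes with each control period).
- read_camera(name): name is "side" or "top"; returns (picture, depth): 384x512x3 uint8, blue, green, red; 384x512 float32, m along the optical axis (not along the pixel's ray), 0 where there is no reading.
- get_calibration(name): a dict with "K" (3x3 intrinsics, pixels), "eye" and "orientation" of the camera in the world. Camera axes: x right, y down, z forward; pixel columns grow to the right and rows downward; lengths in m; the calibration is good to about 2 mm. A picture is of the moment at which its call begins. get_calibration takes no time and is no camera call.
- finish_job(): hands the job in, once; it reports no verdict.
The state is a dict: "time": time; "q": joint angles; "joint_vel": joint speeds; "joint_torque": joint torques, N m; "tool_pos": TCP position; "tcp_rot": TCP orientation; "wrist_force": force on the tool from outside, world axes, zero at the start; "torque": the same for the moment, N m; "width": opening from 0.0 (shut) to 1.0 (fully open).
Only numpy, scipy, OpenCV 4.12 (cv2) and the standard library are available. Lean on these libraries where they do the work, as an engineer would, in place of code of your own. Each camera call takes 0.05 s, during which the arm holds its last target.

## Task

Secure the row of spice jars on the rack: push each of the two sliding stops inward along the rail until you feel its spring pin climb the low ridge and drop into the notch beside the jars, and leave both seated there, not forced past it. Push each stop with the fingers on its outer end face only, gripping and lifting nothing, do not touch the rest of the stop, and leave the jars and the other things around where they stand.

Things in the scene. Friction and masses are not known exactly. Their poses are not given: they have to be found in the camera images.
- stop_l (a joint): travel of the left (+y) sliding stop along the rail, m: 0 at its outermost, growing as it slides inward (rack's -y) towards the jars; 0.13 m at the rail's inner limit. The stop starts anywhere from 0 to 0.035. Sliding friction about 1.2 N. It cannot leave the rail.
- fence_l (a point): middle of the top edge of the left (+y) stop's fence: an upright aluminium plate, 5 mm thick, 128 mm long (rack's x), top 74 mm over the worktop, beside the jars. It stands at the inner end of the stop's bridge over the rail (41 mm along the rail, 48 mm wide, top 56 mm over the worktop, knob to 72 mm). Fence, bridge and knob are not to be touched.
- tab_l (a point): centre of the outer end face of the left (+y) stop: a flat upright aluminium tab, 48 mm wide (rack's x) and 38 mm high (18 to 56 mm over the worktop), facing outward (rack's +y). Axes as the rack's. This is where the stop is pushed.
- tip_l (a point): point of the left (+y) stop's spring pin where it rides over the rail (27 mm over the worktop), 28 mm inward of its end face. Axes as the rack's.
- notch_l (a point): middle of the left (+y) stop's notch in the rail's strip, 27 mm over the worktop. Outer side: 3 mm ridge, crest 7 mm from the middle; the pin meets it 15 mm before the middle and climbs it at 8 to 10 N of push, then drops: the push falls to nothing, the stop pulls ahead and centres itself. Inner side: 4 mm ridge that gives way at about 13 N. Seated: tip_l at notch_l (in plan).
- knob_l (a joint): height of the left (+y) stop's spring pin and its black knob on top, m: 0 down (plain rail or in the notch), up to 0.003 over the outer ridge, up to 0.004 over the inner one.
- stop_r (a joint): travel of the right (-y) sliding stop along the rail, m: 0 at its outermost, growing as it slides inward (rack's +y) towards the jars; 0.13 m at the rail's inner limit. The stop starts anywhere from 0 to 0.035. Sliding friction about 1.2 N. It cannot leave the rail.
- fence_r (a point): middle of the top edge of the right (-y) stop's fence: an upright aluminium plate, 5 mm thick, 128 mm long (rack's x), top 74 mm over the worktop, beside the jars. It stands at the inner end of the stop's bridge over the rail (41 mm along the rail, 48 mm wide, top 56 mm over the worktop, knob to 72 mm). Fence, bridge and knob are not to be touched.
- tab_r (a point): centre of the outer end face of the right (-y) stop: a flat upright aluminium tab, 48 mm wide (rack's x) and 38 mm high (18 to 56 mm over the worktop), facing outward (rack's -y). Axes as the rack's. This is where the stop is pushed.
- tip_r (a point): point of the right (-y) stop's spring pin where it rides over the rail (27 mm over the worktop), 28 mm inward of its end face. Axes as the rack's.
- notch_r (a point): middle of the right (-y) stop's notch in the rail's strip, 27 mm over the worktop. Outer side: 3 mm ridge, crest 7 mm from the middle; the pin meets it 15 mm before the middle and climbs it at 8 to 10 N of push, then drops: the push falls to nothing, the stop pulls ahead and centres itself. Inner side: 4 mm ridge that gives way at about 13 N. Seated: tip_r at notch_r (in plan).
- knob_r (a joint): height of the right (-y) stop's spring pin and its black knob on top, m: 0 down (plain rail or in the notch), up to 0.003 over the outer ridge, up to 0.004 over the inner one.
- rack: wooden jar rack, 150 mm (its x) by 440 mm (its y) by 15 mm board, fixed on the worktop, its steel rail along the front (45 mm on the robot's side of the origin, along its y, top 25 mm over the worktop). Origin: under its middle at worktop height; x away from the robot, y to the left, turned up to 0.2 rad.
- jar_a: spice jar with a dark cap, 41 mm diameter, 105 mm tall, one of three in a row standing loose on the rack behind the rail, between the two stops. Origin: centre of its underside.
- jar_b: spice jar with a dark cap, 41 mm diameter, 105 mm tall, one of three in a row standing loose on the rack behind the rail, between the two stops. Origin: centre of its underside.
- jar_c: spice jar with a dark cap, 41 mm diameter, 105 mm tall, one of three in a row standing loose on the rack behind the rail, between the two stops. Origin: centre of its underside.
- pepper: turned wooden pepper mill, 58 mm across, 160 mm tall, a bystander behind the rack. Origin: underside.
- honey: honey jar, 60 mm across, 86 mm tall, a bystander behind the rack. Origin: underside.
- mug: striped mug, 84 mm across, 91 mm tall, a bystander behind the rack. Origin: underside.
- salt: salt shaker, 44 mm across, 90 mm tall, a bystander behind the rack. Origin: underside.
- cup: small espresso cup, 62 mm across, 51 mm tall, a bystander behind the rack. Origin: underside.

How it is judged:
At the end, for the whole second after the job is handed in: Both stops at rest with their pins down in their notches: each pin within 4 mm of its notch's middle and not more than 2 mm up; the three jars upright (within 0.1 rad) and, as all through the run, not shifted (horizontal distance between tip_l and notch_l below 0.004 m and value of joint each of knob_l, knob_r below 0.002 m and velocity of joint stop_l between -0.005 and 0.005 m/s and horizontal distance between tip_r and notch_r below 0.004 m and velocity of joint stop_r between -0.005 and 0.005 m/s and angle between each of jar_a, jar_b, jar_c's own z axis and vertical below 0.1 rad); the robot touches nothing.
It fails at once if a jar was shifted by more than 10 mm or lifted (distance of any of jar_a, jar_b, jar_c from where it was at the start of the episode above 0.01 m).
It fails at once if a bystander was shifted by more than 20 mm or lifted (distance of any of pepper, honey, mug, salt, cup from where it was at the start of the episode above 0.02 m).
It fails at once if the fingers touched a stop elsewhere than on its outer end tab (bridge, knob or fence), as when gripping it (contact force between the fingers and stop_l_c1 above 1 N or contact force between the fingers and stop_l_c2 above 1 N or contact force between the fingers and stop_l_c3 above 1 N or contact force between the fingers and stop_l_c4 above 1 N or contact force between the fingers and stop_l_c5 above 1 N or contact force between the fingers and knob_l_c0 above 1 N or contact force between the fingers and stop_r_c1 above 1 N or contact force between the fingers and stop_r_c2 above 1 N or contact force between the fingers and stop_r_c3 above 1 N or contact force between the fingers and stop_r_c4 above 1 N or contact force between the fingers and stop_r_c5 above 1 N or contact force between the fingers and knob_r_c0 above 1 N).
It also fails if it takes over 67 s, if anything falls off the work surface, if the arm or the gripper's body presses on something with over 40 N, if the wrist force passes 120 N, or if a joint passes its speed limit or range.

## Working session

There is one attempt and no reset: what is moved stays moved. The work goes in short steps, Python scripts to look and compute and a shell command to move; the robot and the scene stay as the last step left them, time stands still between calls to the robot, and variables do not carry over. Pictures are saved under pics/ and viewed, and the job is handed in when it is done.

```bash
mkdir -p pics; ls; python3 - <<'E'
from workcell import *
import cv2,numpy as np
s=read_state(); print({k:np.round(v,3).tolist() for k,v in s.items()})
for n in("side","top"):
    p,d=read_camera(n); cv2.imwrite(f"pics/{n}0.png",p); np.savez(f"{n}0.npz",p=p,d=d)
    c=get_calibration(n); print(n,{k:np.round(v,4).tolist() for k,v in c.items()})
E
```

```text
pics
{'time': 0.0, 'q': [-1.346, 0.265, 1.605, -0.0, 1.274, -0.037], 'joint_vel': [-0.0, -0.002, -0.0, 0.001, -0.001, -0.002], 'joint_torque': [-0.001, -51.511, -36.732, -0.0, 0.013, -0.0], 'tool_pos': [0.175, -0.651, 0.23], 'tcp_rot': [2.082, 0.277, -2.083], 'wrist_force': [0.451, 0.254, -0.348], 'torque': [0.027, -0.004, 0.013], 'width': 0.997}
side {'K': [[351.2792, 0.0, 259.9387], [0.0, 351.2792, 188.7211], [0.0, 0.0, 1.0]], 'eye': [0.1134, 0.6434, 0.4783], 'orientation': [-0.7269, 2.3344, -1.3916]}
top {'K': [[354.7789, 0.0, 256.9195], [0.0, 354.7789, 194.7046], [0.0, 0.0, 1.0]], 'eye': [0.4203, -0.0214, 0.9729], 'orientation': [-2.1119, 2.1515, -0.1283]}
```

View pics/side0.png

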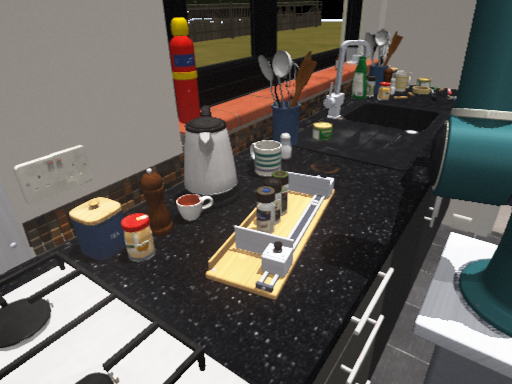

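View pics/top0.png

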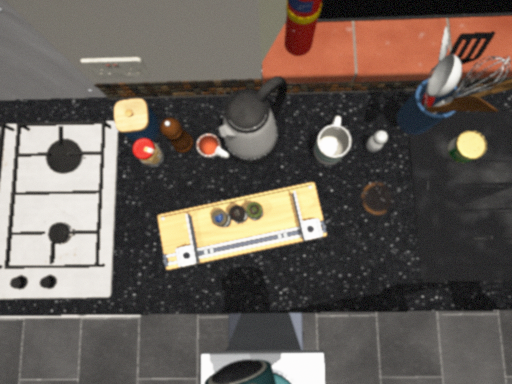

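```bash
cat > h.py <<'E'
import cv2,numpy as np
from workcell import *
from scipy.spatial.transform import Rotation as R
def cal(n):
    c=get_calibration(n); return np.array(c["K"]),np.array(c["eye"]),R.from_rotvec(c["orientation"]).as_matrix()
def ray(n,uv,z):
    K,e,M=cal(n); uv=np.atleast_2d(np.asarray(uv,float))
    d=np.c_[uv,np.ones(len(uv))]@np.linalg.inv(K).T@M.T
    return e+d*((z-e[2])/d[:,2])[:,None]
def pts(n,d):
    K,e,M=cal(n); v,u=np.mgrid[:384,:512]
    c=np.stack([(u-K[0,2])/K[0,0]*d,(v-K[1,2])/K[1,1]*d,d],-1)
    return e+c@M.T
def proj(n,P):
    K,e,M=cal(n); c=(np.atleast_2d(P)-e)@M; q=c@K.T; return q[:,:2]/q[:,2:]
E
python3 - <<'E'
from h import *
f=np.load("top0.npz");p,d=f["p"],f["d"]
crop=p[175:275,145:340]; cv2.imwrite("pics/topcrop.png",cv2.resize(crop,None,fx=4,fy=4,interpolation=cv2.INTER_CUBIC))
f2=np.load("side0.npz");cv2.imwrite("pics/sidecrop.png",cv2.resize(f2["p"][165:295,200:345],None,fx=4,fy=4,interpolation=cv2.INTER_CUBIC))
P=pts("top",d)
hsv=cv2.cvtColor(p,cv2.COLOR_BGR2HSV)
m=((hsv[...,0]>10)&(hsv[...,0]<30)&(hsv[...,1]>80)&(hsv[...,2]>120)).astype(np.uint8)
m[:175]=0;m[275:]=0;m[:,:145]=0;m[:,335:]=0
print("z wood",np.percentile(P[...,2][m>0],[5,50,95]))
ys,xs=np.nonzero(m)
W=ray("top",np.c_[xs,ys],0.015)[:,:2]
r=cv2.minAreaRect((W*1000).astype(np.float32)); print(r); b=cv2.boxPoints(r); print(b)
E
```

```text
z wood [0.0014832  0.01489963 0.03762872]
((481.8409423828125, 48.853271484375), (154.98965454101562, 443.1321105957031), 10.943095207214355)
[[ 363.69452  251.67929]
 [ 447.81604 -183.39503]
 [ 599.98737 -153.97275]
 [ 515.86584  281.10156]]
```

View pics/topcrop.png

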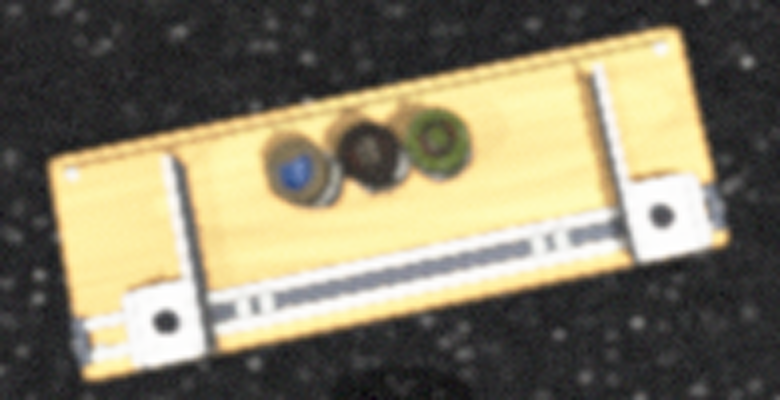

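View pics/sidecrop.png

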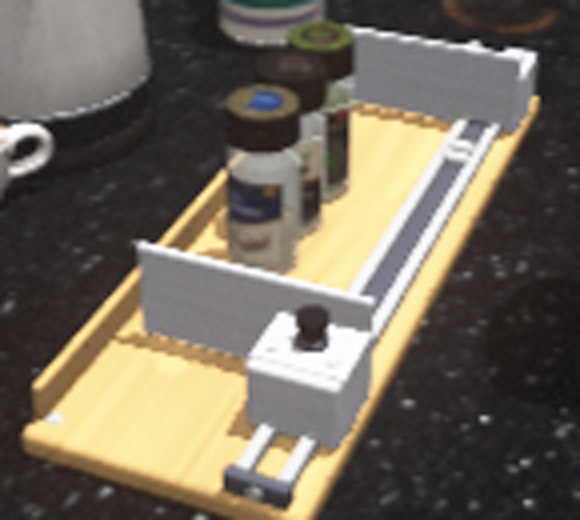

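```bash
python3 - <<'E'
from h import *
f=np.load("top0.npz");p,d=f["p"],f["d"]
P=pts("top",d)
# yaw from front edge of board (z=.015, robot side) and both ends: lines on mask boundary
yaw=0.191
ex=np.array([np.cos(yaw),np.sin(yaw)]);ey=np.array([-np.sin(yaw),np.cos(yaw)])
O=np.array([.4818,.0489])
g=lambda c:np.array([145+(c[0]+.5)/4-.5,175+(c[1]+.5)/4-.5])
def rep(name,c,z):
    w=ray("top",g(c),z)[0,:2]; l=np.array([(w-O)@ex,(w-O)@ey]); print(name,np.round(w,4),"rack",np.round(l*1000,1))
rep("knobL",(166,321),.072);rep("knobR",(661,215),.072)
rep("L outer ridge",(246,305),.0275);rep("L inner ridge",(268,300),.0275)
rep("R inner",(541,246),.0275);rep("R outer",(562,241),.0275)
for n,c in dict(Lfar=(124,290),Lnear=(134,366),Rfar=(702,175),Rnear=(716,246)).items(): rep("bridge outer "+n,c,.056)
rep("railend L",(80,342),.025);rep("railend R",(713,207),.025)
# depth-based bridge
L=np.stack([(P[...,:2]-O)@ex,(P[...,:2]-O)@ey],-1)*1000
for s in(1,-1):
    m=(np.abs(P[...,2]-.056)<.006)&(np.abs(L[...,0]+45)<40)&(s*L[...,1]>80)&(s*L[...,1]<240)
    q=L[m]; print(s,m.sum(),np.percentile(q,[2,50,98],axis=0).round(1).tolist(),np.median(P[m][:,2]))
s=read_state(); M=R.from_rotvec(s["tcp_rot"]).as_matrix(); print(M.round(3))
E
```

```text
knobL [0.4051 0.1834] rack [-49.7 146.6]
knobR [ 0.4661 -0.1297] rack [ -49.3 -172.4]
L outer ridge [0.414  0.1404] rack [-49.2 102.7]
L inner ridge [0.417  0.1258] rack [-49.   87.8]
R inner [ 0.4493 -0.0553] rack [-51.6 -96.1]
R outer [ 0.4524 -0.0692] rack [ -51.3 -110.4]
bridge outer Lfar [0.425  0.2145] rack [-24.3 173.3]
bridge outer Lnear [0.3769 0.2072] rack [-73.  175.3]
bridge outer Rfar [ 0.4921 -0.1589] rack [ -29.4 -206. ]
bridge outer Rnear [ 0.4465 -0.1659] rack [ -75.4 -204.2]
railend L [0.3915 0.2512] rack [-50.2 215.7]
railend R [ 0.4731 -0.1699] rack [ -50.  -213.2]
1 288 [[-72.6, 126.8], [-49.4, 154.4], [-20.0, 176.2]] 0.05582047469791357
-1 293 [[-72.2, -199.8], [-49.3, -179.5], [-25.9, -150.9]] 0.05583645778466051
[[-0.     0.259 -0.966]
 [ 0.002 -0.966 -0.259]
 [-1.    -0.002 -0.   ]]
```

```bash
python3 -m creep '[[255,[19,27.5,0],0.094],[255,[19,27.5,0],0.094],[255,[19,27.5,0],0.094],[255,[19,27.5,0],0.094],[255,[19,27.5,0],0.094],[255,[19,27.5,0],0.094],[255,[19,27.5,0],0.094],[255,[19,27.5,0],0.094]]' 60; python3 -m creep '[[255,[19,27.5,0],0.094],[255,[19,27.5,0],0.094],[255,[19,27.5,0],0.094],[255,[19,27.5,0],0.094],[255,[19,27.5,0],0.094],[255,[19,27.5,0],0.094],[255,[19,27.5,0],0.094],[255,[19,27.5,0],0.094]]'
```

```text
time: 0.77
tool_pos: [0.3271, -0.4302, 0.2307]
tcp_rot: [1.604, 0.896, -1.604]
wrist_force: [0.7, 0.4, 0.6]
width: 0.001
time: 1.43
tool_pos: [0.479, -0.2103, 0.2309]
tcp_rot: [1.061, 1.298, -1.061]
wrist_force: [0.3, 0.1, -0.8]
width: 0.001
```

```bash
cat > st.py <<'E'
from h import *
s=read_state(); M=R.from_rotvec(s["tcp_rot"]).as_matrix()
yaw=.191; ex=np.array([np.cos(yaw),np.sin(yaw)]);ey=np.array([-np.sin(yaw),np.cos(yaw)]);O=np.array([.4818,.0489])
w=s["tool_pos"][:2]-O; F=np.array(s["wrist_force"])
print("t",round(s["time"],2),"tcp",np.round(s["tool_pos"],4),"rack",(w@ex*1000).round(1),(w@ey*1000).round(1),"tooly ang",np.arctan2(M[1,1],M[0,1]).round(3),"Frack",(F[:2]@ex).round(2),(F[:2]@ey).round(2),F[2].round(2),"w",round(s["width"],3))
E
python3 st.py
```

```text
t 1.43 tcp [ 0.479  -0.2103  0.2309] rack -51.9 -254.0 tooly ang 0.2 Frack 0.3 0.05 -0.76 w 0.001
```

```bash
python3 -m creep '[[255,[1,0,-24],-0.004],[255,[1,0,-24],-0.004],[255,[0.5,0,-24],0],[255,[0,0,-24],0],[255,[0,0,-24],0],[255,[0,0,-24],0],[255,[0,0,-24],0],[255,[0,0,-24],0]]'; python3 st.py; python3 - <<'E'
from h import *
p,d=read_camera("top");cv2.imwrite("pics/top1.png",cv2.resize(p[160:290,135:355],None,fx=3.5,fy=3.5,interpolation=cv2.INTER_CUBIC))
p,d=read_camera("side");cv2.imwrite("pics/side1.png",cv2.resize(p[145:305,190:390],None,fx=3.5,fy=3.5,interpolation=cv2.INTER_CUBIC))
E
```

```text
time: 2.1
tool_pos: [0.4807, -0.2117, 0.0379]
tcp_rot: [1.07, 1.292, -1.07]
wrist_force: [0.0, 0.3, 0.8]
width: 0.002
t 2.1 tcp [ 0.4807 -0.2117  0.0379] rack -50.5 -255.7 tooly ang 0.187 Frack 0.06 0.29 0.78 w 0.002
```

View pics/top1.png

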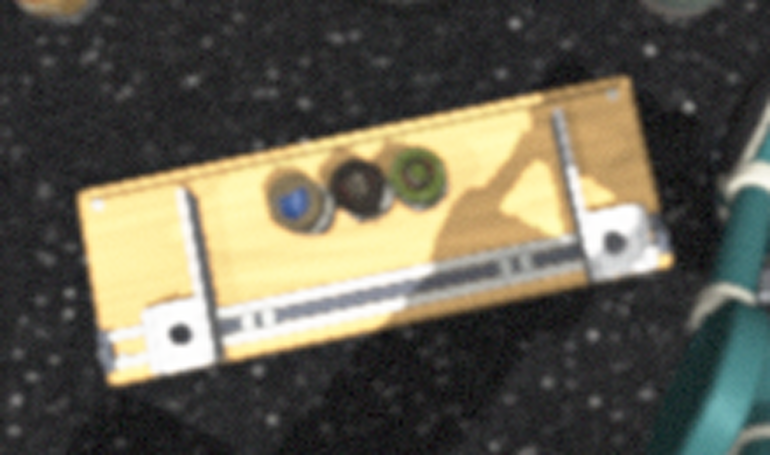

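View pics/side1.png

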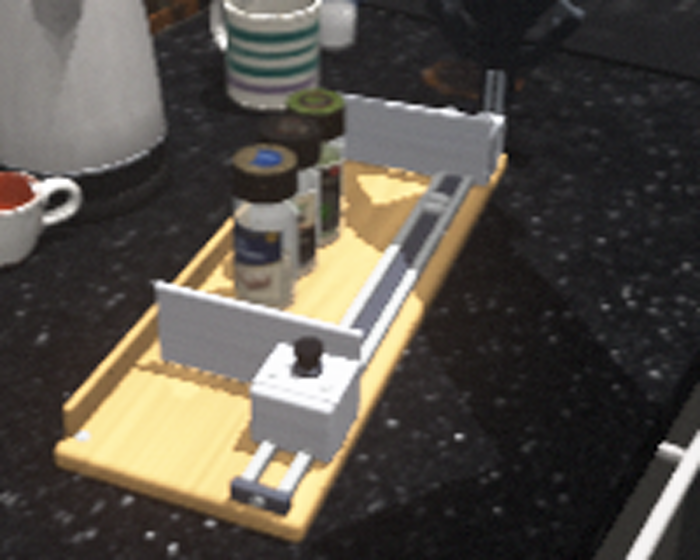

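```bash
python3 -m creep '[[255,[-1,4.9,0],0],[255,[-1,4.9,0],0],[255,[-1,4.9,0],0],[255,[-1,4.9,0],0],[255,[-0.9,4.9,0],0],[255,[-0.9,4.9,0],0],[255,[-0.8,3.9,0],0],[255,[-0.4,2,0],0]]'; python3 st.py;python3 -m creep '[[255,[-0.4,2,0],0],[255,[-0.4,2,0],0],[255,[-0.4,2,0],0],[255,[-0.4,2,0],0],[255,[-0.4,2,0],0],[255,[-0.4,2,0],0],[255,[-0.4,2,0],0],[255,[-0.4,2,0],0]]'; python3 st.py
```

```text
time: 2.87
tool_pos: [0.4741, -0.176, 0.0395]
tcp_rot: [1.07, 1.292, -1.07]
wrist_force: [0.2, -0.1, 0.7]
width: 0.006
t 2.87 tcp [ 0.4741 -0.176   0.0395] rack -50.3 -219.4 tooly ang 0.187 Frack 0.14 -0.12 0.74 w 0.006
time: 3.53
tool_pos: [0.471, -0.1607, 0.0392]
tcp_rot: [1.07, 1.292, -1.071]
wrist_force: [0.5, -2.0, -1.2]
width: -0.001
t 3.53 tcp [ 0.471  -0.1607  0.0392] rack -50.4 -203.7 tooly ang 0.187 Frack 0.16 -2.04 -1.23 w -0.001
```

```bash
cat > look.py <<'E'
import sys
from h import *
k=sys.argv[1]
p,d=read_camera("top");np.savez(f"top{k}.npz",p=p,d=d)
cv2.imwrite(f"pics/top{k}.png",cv2.resize(p[160:290,135:355],None,fx=3.5,fy=3.5,interpolation=cv2.INTER_CUBIC))
E
python3 look.py 2
```

```text
(no output)
```

View pics/top2.png

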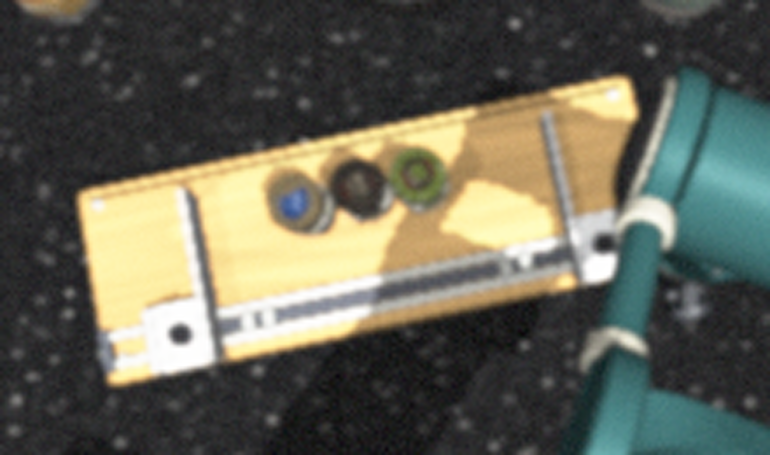

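```bash
python3 -m creep '[[255,[-0.8,4.2,0],0],[255,[-0.8,4.2,0],0],[255,[-0.8,4.2,0],0],[255,[-0.8,4.2,0],0],[255,[-0.8,4.2,0],0],[255,[-0.8,4.2,0],0],[255,[-0.6,3,0],0],[255,[-0.3,1.5,0],0]]'; python3 st.py
```

```text
time: 4.25
tool_pos: [0.4653, -0.1304, 0.0393]
tcp_rot: [1.07, 1.292, -1.07]
wrist_force: [1.3, -1.1, 0.7]
width: 0.005
t 4.25 tcp [ 0.4653 -0.1304  0.0393] rack -50.3 -172.9 tooly ang 0.187 Frack 1.11 -1.31 0.71 w 0.005
```

```bash
python3 -m creep '[[255,[-0.2,1.2,0],0],[255,[-0.2,1.2,0],0],[255,[-0.2,1.2,0],0],[255,[-0.2,1.2,0],0],[255,[-0.2,1.2,0],0],[255,[-0.2,1.2,0],0],[255,[-0.2,0.6,0],0],[255,[0,0,0],0]]'; python3 st.py;python3 -m creep '[[255,[-0.2,0.7,0],0],[255,[-0.1,0.7,0],0],[255,[-0.1,0.7,0],0],[255,[-0.1,0.7,0],0],[255,[-0.1,0.7,0],0],[255,[-0.1,0.7,0],0],[255,[-0.1,0.5,0],0],[255,[0,0,0],0]]'; python3 st.py
```

```text
time: 4.92
tool_pos: [0.4639, -0.123, 0.0393]
tcp_rot: [1.07, 1.292, -1.07]
wrist_force: [0.3, -1.0, 1.5]
width: -0.003
t 4.92 tcp [ 0.4639 -0.123   0.0393] rack -50.3 -165.4 tooly ang 0.187 Frack 0.05 -1.08 1.46 w -0.003
time: 5.58
tool_pos: [0.4629, -0.1183, 0.0392]
tcp_rot: [1.07, 1.292, -1.07]
wrist_force: [-0.7, -0.8, -0.0]
width: -0.004
t 5.58 tcp [ 0.4629 -0.1183  0.0392] rack -50.3 -160.6 tooly ang 0.187 Frack -0.89 -0.68 -0.03 w -0.004
```

```bash
python3 -m creep '[[255,[-0.1,0.5,0],0],[255,[-0.1,0.5,0],0],[255,[-0.1,0.5,0],0],[255,[-0.1,0.5,0],0],[255,[-0.1,0.5,0],0],[255,[-0.1,0.5,0],0],[255,[0,0,0],0],[255,[0,0,0],0]]'; python3 st.py
```

```text
time: 6.25
tool_pos: [0.4624, -0.1154, 0.0392]
tcp_rot: [1.07, 1.292, -1.07]
wrist_force: [-0.8, -0.5, -0.4]
width: 0.004
t 6.25 tcp [ 0.4624 -0.1154  0.0392] rack -50.2 -157.6 tooly ang 0.187 Frack -0.9 -0.36 -0.39 w 0.004
```

```bash
python3 -m creep '[[255,[-0.1,0.4,0],0],[255,[-0.1,0.4,0],0],[255,[-0.1,0.4,0],0],[255,[-0.1,0.4,0],0],[255,[0,0.4,0],0],[255,[0,0,0],0],[255,[0,0,0],0],[255,[0,0,0],0]]'; python3 st.py
```

```text
time: 6.92
tool_pos: [0.4621, -0.1134, 0.0393]
tcp_rot: [1.07, 1.292, -1.07]
wrist_force: [-0.1, -0.2, -0.3]
width: -0.001
t 6.92 tcp [ 0.4621 -0.1134  0.0393] rack -50.2 -155.6 tooly ang 0.187 Frack -0.12 -0.2 -0.34 w -0.001
```

```bash
python3 -m creep '[[255,[-0.1,0.4,0],0],[255,[-0.1,0.4,0],0],[255,[-0.1,0.4,0],0],[255,[-0.1,0.4,0],0],[255,[0,0.4,0],0],[255,[0,0,0],0],[255,[0,0,0],0],[255,[0,0,0],0]]'; python3 st.py
```

```text
time: 7.58
tool_pos: [0.4618, -0.112, 0.0393]
tcp_rot: [1.07, 1.291, -1.07]
wrist_force: [0.2, -4.9, -2.7]
width: 0.0
t 7.58 tcp [ 0.4618 -0.112   0.0393] rack -50.2 -154.2 tooly ang 0.187 Frack -0.75 -4.89 -2.68 w 0.0
```

```bash
python3 look.py 3; python3 -m creep '[[255,[-0.1,0.4,0],0],[255,[-0.1,0.4,0],0],[255,[-0.1,0.4,0],0],[255,[0,0.4,0],0],[255,[0,0,0],0],[255,[0,0,0],0],[255,[0,0,0],0],[255,[0,0,0],0]]'; python3 st.py
```

```text
time: 8.3
tool_pos: [0.4617, -0.1116, 0.0393]
tcp_rot: [1.068, 1.29, -1.071]
wrist_force: [-0.6, -9.8, -3.0]
width: 0.002
t 8.3 tcp [ 0.4617 -0.1116  0.0393] rack -50.2 -153.8 tooly ang 0.188 Frack -2.43 -9.55 -3.02 w 0.002
```

View pics/top3.png

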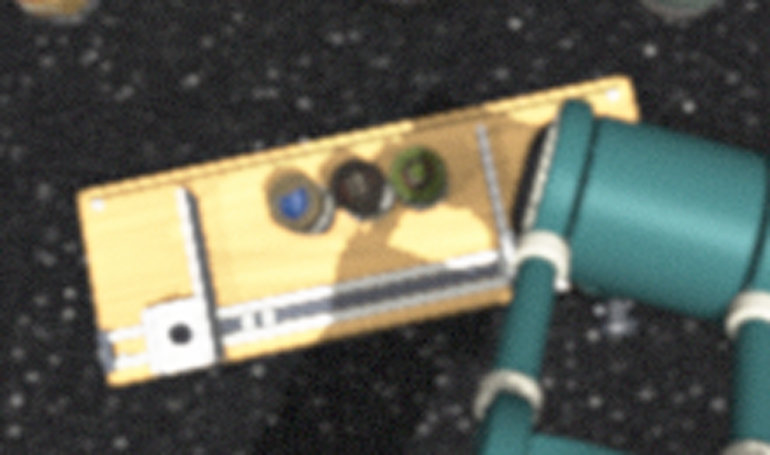

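```bash
python3 -m creep '[[255,[-0.1,0.3,0],0],[255,[0,0.3,0],0],[255,[-0.1,0.3,0],0],[255,[0,0,0],0],[255,[0,0,0],0],[255,[0,0,0],0],[255,[0,0,0],0],[255,[0,0,0],0]]'; python3 st.py
```

```text
time: 8.97
tool_pos: [0.4616, -0.1107, 0.0394]
tcp_rot: [1.068, 1.29, -1.071]
wrist_force: [-0.0, -9.3, -3.4]
width: 0.001
t 8.97 tcp [ 0.4616 -0.1107  0.0394] rack -50.1 -152.9 tooly ang 0.188 Frack -1.78 -9.11 -3.41 w 0.001
```

```bash
python3 -m creep '[[255,[-0.1,0.3,0],0],[255,[0,0.3,0],0],[255,[-0.1,0.3,0],0],[255,[0,0,0],0],[255,[0,0,0],0],[255,[0,0,0],0],[255,[0,0,0],0],[255,[0,0,0],0]]'; python3 st.py
```

```text
time: 9.63
tool_pos: [0.4612, -0.1087, 0.0393]
tcp_rot: [1.07, 1.291, -1.07]
wrist_force: [0.4, -4.9, -2.9]
width: -0.001
t 9.63 tcp [ 0.4612 -0.1087  0.0393] rack -50.2 -150.9 tooly ang 0.187 Frack -0.57 -4.85 -2.85 w -0.001
```

```bash
python3 -m creep '[[255,[-0.1,0.3,0],0],[255,[0,0.3,0],0],[255,[-0.1,0.3,0],0],[255,[0,0,0],0],[255,[0,0,0],0],[255,[0,0,0],0],[255,[0,0,0],0],[255,[0,0,0],0]]'; python3 st.py
```

```text
time: 10.3
tool_pos: [0.4608, -0.107, 0.0393]
tcp_rot: [1.071, 1.292, -1.07]
wrist_force: [0.5, -1.8, -0.7]
width: -0.0
t 10.3 tcp [ 0.4608 -0.107   0.0393] rack -50.2 -149.1 tooly ang 0.187 Frack 0.09 -1.89 -0.73 w -0.0
```

```bash
python3 -m creep '[[255,[-0.1,0.3,0],0],[255,[0,0.3,0],0],[255,[0,0,0],0],[255,[0,0,0],0],[255,[0,0,0],0],[255,[0,0,0],0],[255,[0,0,0],0],[255,[0,0,0],0]]'; python3 st.py; python3 look.py 4
```

```text
time: 10.97
tool_pos: [0.4607, -0.1065, 0.0393]
tcp_rot: [1.071, 1.292, -1.07]
wrist_force: [-1.4, 0.3, -1.1]
width: -0.004
t 10.97 tcp [ 0.4607 -0.1065  0.0393] rack -50.3 -148.5 tooly ang 0.187 Frack -1.3 0.52 -1.12 w -0.004
```

View pics/top4.png

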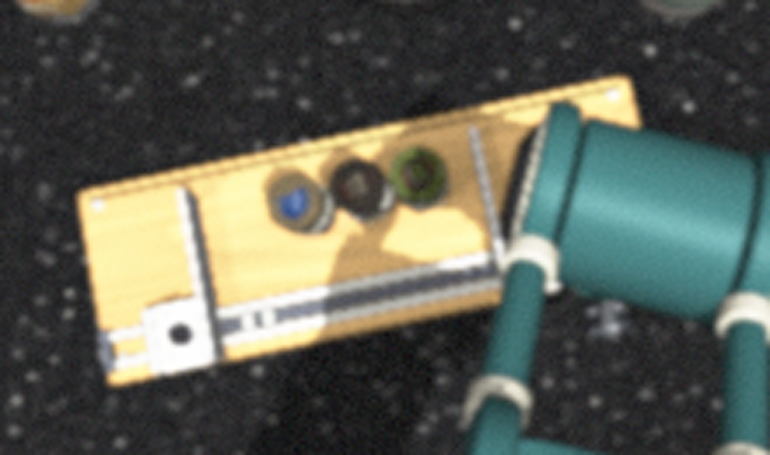

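```bash
cat > fence.py <<'E'
import sys
from h import *
yaw=.191; ex=np.array([np.cos(yaw),np.sin(yaw)]);ey=np.array([-np.sin(yaw),np.cos(yaw)]);O=np.array([.4818,.0489])
# brightness-free: use depth + gradient; centroid of depth>0.06 pixels in fence zone
for k in sys.argv[1:]:
    f=np.load(f"top{k}.npz");P=pts("top",f["d"]);L=np.stack([(P[...,:2]-O)@ex,(P[...,:2]-O)@ey],-1)*1000
    out=[]
    for s in(1,-1):
        m=(P[...,2]>.055)&(P[...,2]<.085)&(L[...,0]>0)&(L[...,0]<48)&(s*L[...,1]>50)&(s*L[...,1]<190)
        u=np.argwhere(m)[:,::-1]; w=ray("top",u,.074)[:,:2]; y=(w-O)@ey*1000
        out.append((m.sum(),y.mean().round(1),y.std().round(1),np.median(P[m][:,2]).round(3)))
    print(k,out)
E
python3 fence.py 0 2 3 4
```

```text
0 [(np.int64(61), np.float64(127.4), np.float64(2.4), np.float64(0.071)), (np.int64(56), np.float64(-142.3), np.float64(28.8), np.float64(0.073))]
2 [(np.int64(60), np.float64(127.5), np.float64(2.4), np.float64(0.072)), (np.int64(54), np.float64(-134.5), np.float64(26.7), np.float64(0.073))]
3 [(np.int64(60), np.float64(127.4), np.float64(2.4), np.float64(0.072)), (np.int64(47), np.float64(-90.4), np.float64(12.2), np.float64(0.073))]
4 [(np.int64(61), np.float64(127.4), np.float64(2.4), np.float64(0.071)), (np.int64(46), np.float64(-85.9), np.float64(9.8), np.float64(0.073))]
```

```bash
sed -i 's/(s\*L\[...,1\]>50)/(s*L[...,1]>72)/; s/y.mean()/np.median(y)/; s/>.055)/>.062)/' fence.py; python3 fence.py 0 2 3 4
```

```text
0 [(np.int64(50), np.float64(128.3), np.float64(2.0), np.float64(0.072)), (np.int64(45), np.float64(-152.5), np.float64(1.8), np.float64(0.073))]
2 [(np.int64(51), np.float64(128.2), np.float64(2.0), np.float64(0.073)), (np.int64(44), np.float64(-144.2), np.float64(1.7), np.float64(0.073))]
3 [(np.int64(49), np.float64(128.2), np.float64(2.0), np.float64(0.072)), (np.int64(38), np.float64(-95.2), np.float64(1.5), np.float64(0.073))]
4 [(np.int64(53), np.float64(127.9), np.float64(2.1), np.float64(0.072)), (np.int64(38), np.float64(-89.3), np.float64(1.5), np.float64(0.073))]
```

```bash
python3 -m creep '[[255,[-0.1,0.3,0],0],[255,[0,0.3,0],0],[255,[-0.1,0.3,0],0],[255,[0,0.2,0],0],[255,[0,0,0],0],[255,[0,0,0],0],[255,[0,0,0],0],[255,[0,0,0],0]]'; python3 st.py; python3 look.py 5; python3 fence.py 5
```

```text
time: 11.68
tool_pos: [0.4605, -0.1054, 0.0393]
tcp_rot: [1.07, 1.292, -1.07]
wrist_force: [0.0, -1.6, -0.3]
width: -0.002
t 11.68 tcp [ 0.4605 -0.1054  0.0393] rack -50.2 -147.5 tooly ang 0.187 Frack -0.26 -1.59 -0.29 w -0.002
5 [(np.int64(47), np.float64(128.2), np.float64(1.9), np.float64(0.073)), (np.int64(41), np.float64(-88.5), np.float64(1.6), np.float64(0.073))]
```

```bash
python3 -m creep '[[255,[-0.1,0.3,0],0],[255,[0,0.3,0],0],[255,[-0.1,0.3,0],0],[255,[0,0.2,0],0],[255,[0,0,0],0],[255,[0,0,0],0],[255,[0,0,0],0],[255,[0,0,0],0]]'; python3 st.py; python3 look.py 6; python3 fence.py 6
```

```text
time: 12.4
tool_pos: [0.4602, -0.1042, 0.0392]
tcp_rot: [1.071, 1.292, -1.07]
wrist_force: [0.4, -0.9, -0.2]
width: 0.001
t 12.4 tcp [ 0.4602 -0.1042  0.0392] rack -50.2 -146.3 tooly ang 0.187 Frack 0.25 -0.97 -0.16 w 0.001
6 [(np.int64(49), np.float64(128.2), np.float64(2.0), np.float64(0.073)), (np.int64(39), np.float64(-87.3), np.float64(1.5), np.float64(0.074))]
```

```bash
python3 -m creep '[[255,[-0.1,0.3,0],0],[255,[0,0.3,0],0],[255,[-0.1,0.3,0],0],[255,[0,0.2,0],0],[255,[0,0,0],0],[255,[0,0,0],0],[255,[0,0,0],0],[255,[0,0,0],0]]'; python3 st.py; python3 look.py 7; python3 fence.py 7
```

```text
time: 13.12
tool_pos: [0.4601, -0.1032, 0.0393]
tcp_rot: [1.07, 1.292, -1.07]
wrist_force: [0.3, 0.2, -0.2]
width: -0.002
t 13.12 tcp [ 0.4601 -0.1032  0.0393] rack -50.2 -145.3 tooly ang 0.187 Frack 0.38 0.13 -0.18 w -0.002
7 [(np.int64(51), np.float64(128.2), np.float64(2.1), np.float64(0.073)), (np.int64(39), np.float64(-85.8), np.float64(1.5), np.float64(0.073))]
```

```bash
python3 -m creep '[[255,[-0.1,0.3,0],0],[255,[0,0.3,0],0],[255,[-0.1,0.3,0],0],[255,[0,0.2,0],0],[255,[0,0,0],0],[255,[0,0,0],0],[255,[0,0,0],0],[255,[0,0,0],0]]'; python3 st.py; python3 look.py 8; python3 fence.py 8
```

```text
time: 13.83
tool_pos: [0.4599, -0.1022, 0.0393]
tcp_rot: [1.07, 1.292, -1.07]
wrist_force: [0.4, 0.4, 0.1]
width: 0.001
t 13.83 tcp [ 0.4599 -0.1022  0.0393] rack -50.2 -144.2 tooly ang 0.187 Frack 0.47 0.29 0.08 w 0.001
8 [(np.int64(50), np.float64(128.1), np.float64(2.0), np.float64(0.073)), (np.int64(37), np.float64(-81.4), np.float64(1.5), np.float64(0.073))]
```

View pics/top8.png

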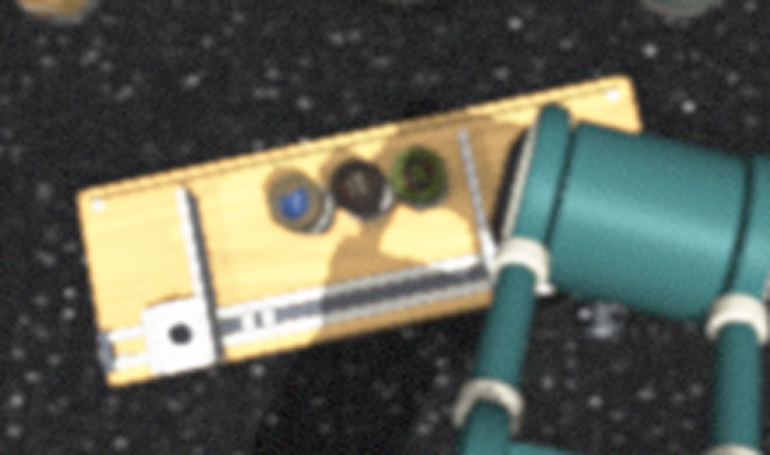

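```bash
python3 -m creep '[[255,[0.4,-2,0],0],[255,[0.8,-4,0],0],[255,[1.2,-6,0],0],[255,[1.2,-6,0],0],[255,[1.5,-8,0],0],[255,[1.5,-8,10],0],[255,[1,-6,30],0],[255,[0,-3,38],0]]'; python3 -m creep '[[255,[0,0,38],0],[255,[0,0,38],0],[255,[0,0,38],0],[255,[0,0,20],0],[255,[-5,0,0],0],[255,[-5,0,0],0],[255,[0,0,0],0],[255,[0,0,0],0]]'; python3 st.py; python3 look.py 9; python3 fence.py 9
```

```text
time: 14.55
tool_pos: [0.4651, -0.1457, 0.1159]
tcp_rot: [1.07, 1.298, -1.074]
wrist_force: [1.6, -0.1, 0.5]
width: 0.002
time: 15.22
tool_pos: [0.4561, -0.1451, 0.2496]
tcp_rot: [1.07, 1.295, -1.072]
wrist_force: [-0.4, 0.1, -0.6]
width: 0.002
t 15.22 tcp [ 0.4561 -0.1451  0.2496] rack -62.1 -185.5 tooly ang 0.186 Frack -0.42 0.17 -0.61 w 0.002
9 [(np.int64(50), np.float64(128.3), np.float64(2.0), np.float64(0.072)), (np.int64(38), np.float64(-81.3), np.float64(1.5), np.float64(0.074))]
```

View pics/top9.png

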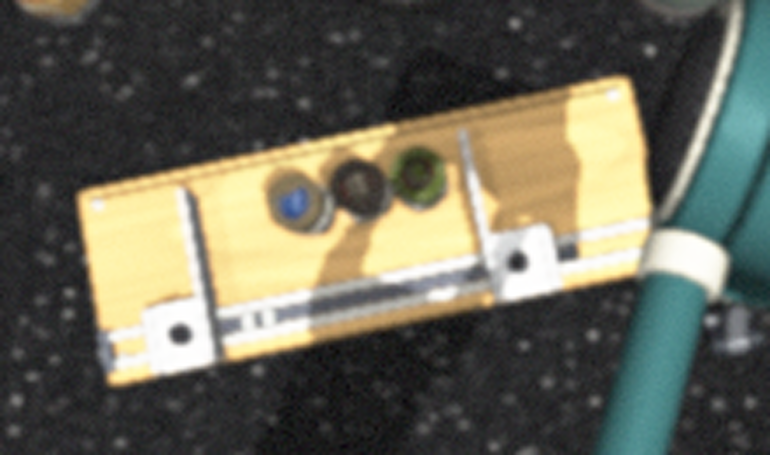

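```bash
python3 -m creep '[[255,[-4,25.4,0],0.005],[255,[-4,25.4,0],0],[255,[-4,25.4,0],0],[255,[-4,25.4,0],0],[255,[-4,25.4,0],0],[255,[-4,25.4,0],0],[255,[-4,25.4,0],0],[255,[-4,25.4,0],0]]'; python3 -m creep '[[255,[-4.2,25.4,0],0],[255,[-4.2,25.4,0],0],[255,[-4.2,25.4,0],0],[255,[-4.2,25.4,0],0],[255,[-4.2,25.4,0],0],[255,[-4.2,25.4,0],0],[255,[-4.2,25.4,0],0],[255,[-4.2,25.4,0],0]]'; python3 st.py
```

```text
time: 15.93
tool_pos: [0.4243, 0.0591, 0.2497]
tcp_rot: [1.065, 1.296, -1.069]
wrist_force: [0.3, 0.4, 0.5]
width: 0.002
time: 16.6
tool_pos: [0.3908, 0.2621, 0.2496]
tcp_rot: [1.064, 1.295, -1.069]
wrist_force: [0.6, 0.5, 0.5]
width: -0.001
t 16.6 tcp [0.3908 0.2621 0.2496] rack -48.9 226.6 tooly ang 0.192 Frack 0.65 0.36 0.47 w -0.001
```

```bash
python3 - <<'E'
from h import *
f=np.load("top0.npz");P=pts("top",f["d"])
u,v=165,260
print((P[v-4:v+5,u-4:u+5,2]*1000).round(0))
E
python3 -m creep '[[255,[0,0,-26],0],[255,[0,0,-26],0],[255,[0,0,-26],0],[255,[0,0,-26],0],[255,[0,0,-26],0],[255,[0,0,-26],0],[255,[0,0,-26],0],[255,[0,0,-8],0]]'
```

```text
[[-0. -3. 29. 27. 22. 24. 24. 24. 24.]
 [ 1. -2. 27. 27. 26. 26. 16. 13. 12.]
 [-3.  0. 23. 25. 30. 29. 16. 15. 11.]
 [-1.  3. 24. 24. 28. 25. 19. 13. 17.]
 [-2. -3. 23. 28. 25. 27. 18. 15. 15.]
 [-0. -0. 23. 27. 30. 25. 19. 13. 17.]
 [ 3. -1. -1. 26. 26. 28. 22. 23. 24.]
 [ 1. -0. -1. 26. 26. 24. 23. 24. 25.]
 [-1.  2. -1. 25. 25. 24. 24. 22. 24.]]
time: 17.27
tool_pos: [0.3879, 0.2588, 0.056]
tcp_rot: [1.059, 1.297, -1.075]
wrist_force: [-0.4, -0.5, -0.2]
width: 0.002
```

```bash
python3 -m creep '[[255,[0,0,-7],0],[255,[0,0,-7],0],[255,[0,0,-6],0],[255,[0.6,-3,0],0],[255,[0.8,-4,0],0],[255,[0.8,-4,0],0],[255,[0.8,-4,0],0],[255,[0.8,-4,0],0]]'; python3 st.py
```

```text
time: 17.93
tool_pos: [0.3964, 0.242, 0.0421]
tcp_rot: [1.068, 1.293, -1.065]
wrist_force: [0.4, 0.4, 0.2]
width: -0.003
t 17.93 tcp [0.3964 0.242  0.0421] rack -47.2 205.8 tooly ang 0.192 Frack 0.47 0.28 0.17 w -0.003
```

```bash
python3 -m creep '[[255,[0,-3,-2],0],[255,[0,-3,0],0],[255,[0,-3,0],0],[255,[0.6,-3,0],0],[255,[0.6,-3,0],0],[255,[0.5,-2.5,0],0],[255,[0.5,-2.5,0],0],[255,[0.5,-2.5,0],0]]'; python3 st.py; python3 -m creep '[[255,[0.6,-3,0],0],[255,[0.6,-3,0],0],[255,[0.6,-3,0],0],[255,[0.6,-3,0],0],[255,[0.6,-3,0],0],[255,[0.6,-3,0],0],[255,[0.6,-3,0],0],[255,[0.4,-2,0],0]]'; python3 st.py; python3 look.py 10; python3 fence.py 10
```

```text
time: 18.6
tool_pos: [0.3984, 0.2197, 0.0393]
tcp_rot: [1.067, 1.294, -1.067]
wrist_force: [-1.3, 0.6, 0.8]
width: 0.002
t 18.6 tcp [0.3984 0.2197 0.0393] rack -49.5 183.5 tooly ang 0.192 Frack -1.19 0.8 0.81 w 0.002
time: 19.27
tool_pos: [0.403, 0.1963, 0.0392]
tcp_rot: [1.067, 1.294, -1.067]
wrist_force: [-0.2, 1.5, -0.1]
width: -0.002
t 19.27 tcp [0.403  0.1963 0.0392] rack -49.4 159.7 tooly ang 0.192 Frack 0.12 1.46 -0.06 w -0.002
10 [(np.int64(49), np.float64(99.1), np.float64(1.9), np.float64(0.073)), (np.int64(38), np.float64(-81.3), np.float64(1.5), np.float64(0.073))]
```

View pics/top10.png

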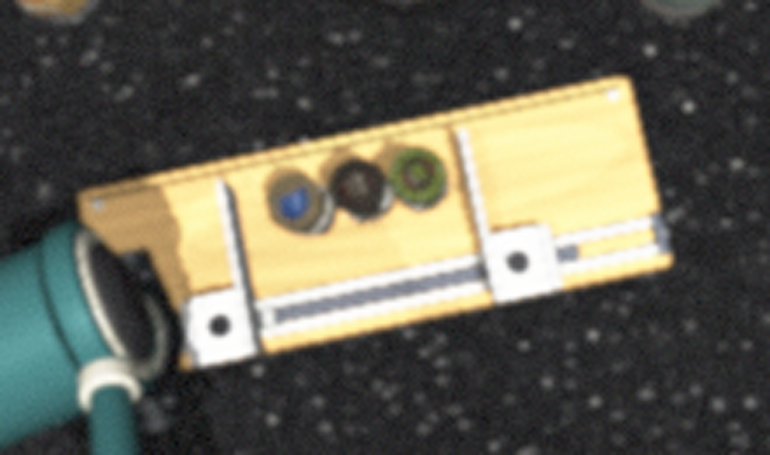

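```bash
python3 -m creep '[[255,[0.2,-1.1,0],0],[255,[0.2,-1.1,0],0],[255,[0.2,-1.1,0],0],[255,[0.2,-1.1,0],0],[255,[0.2,-1.1,0],0],[255,[0.2,-1,0],0],[255,[0,0,0],0],[255,[0,0,0],0]]'; python3 st.py; python3 -m creep '[[255,[0.1,-0.5,0],0],[255,[0.1,-0.5,0],0],[255,[0.1,-0.5,0],0],[255,[0.1,-0.5,0],0],[255,[0.1,-0.5,0],0],[255,[0.1,-0.5,0],0],[255,[0,0,0],0],[255,[0,0,0],0]]'; python3 st.py
```

```text
time: 19.98
tool_pos: [0.4043, 0.19, 0.0393]
tcp_rot: [1.066, 1.294, -1.067]
wrist_force: [-0.1, 0.4, -0.7]
width: 0.0
t 19.98 tcp [0.4043 0.19   0.0393] rack -49.3 153.3 tooly ang 0.192 Frack -0.04 0.37 -0.68 w 0.0
time: 20.65
tool_pos: [0.4047, 0.1883, 0.0394]
tcp_rot: [1.069, 1.295, -1.066]
wrist_force: [-2.2, 6.2, -1.0]
width: 0.002
t 20.65 tcp [0.4047 0.1883 0.0394] rack -49.3 151.5 tooly ang 0.191 Frack -1.0 6.5 -1.05 w 0.002
```

```bash
python3 -m creep '[[255,[0.1,-0.4,0],0],[255,[0.1,-0.4,0],0],[255,[0.1,-0.4,0],0],[255,[0.1,-0.4,0],0],[255,[0,-0.4,0],0],[255,[0,0,0],0],[255,[0,0,0],0],[255,[0,0,0],0]]'; python3 st.py
```

```text
time: 21.32
tool_pos: [0.4049, 0.1868, 0.0394]
tcp_rot: [1.07, 1.296, -1.066]
wrist_force: [-2.8, 9.1, 0.2]
width: 0.003
t 21.32 tcp [0.4049 0.1868 0.0394] rack -49.3 150.0 tooly ang 0.191 Frack -0.99 9.43 0.22 w 0.003
```

```bash
python3 -m creep '[[255,[0.1,-0.4,0],0],[255,[0.1,-0.4,0],0],[255,[0.1,-0.4,0],0],[255,[0,-0.3,0],0],[255,[0,0,0],0],[255,[0,0,0],0],[255,[0,0,0],0],[255,[0,0,0],0]]'; python3 st.py; python3 -m creep '[[255,[0.1,-0.3,0],0],[255,[0,-0.3,0],0],[255,[0.1,-0.3,0],0],[255,[0,0,0],0],[255,[0,0,0],0],[255,[0,0,0],0],[255,[0,0,0],0],[255,[0,0,0],0]]'; python3 st.py
```

```text
time: 21.98
tool_pos: [0.4055, 0.184, 0.0394]
tcp_rot: [1.067, 1.294, -1.067]
wrist_force: [-2.1, 5.1, 0.7]
width: -0.002
t 21.98 tcp [0.4055 0.184  0.0394] rack -49.3 147.1 tooly ang 0.192 Frack -1.08 5.38 0.7 w -0.002
time: 22.65
tool_pos: [0.4056, 0.1825, 0.0391]
tcp_rot: [1.066, 1.294, -1.067]
wrist_force: [0.2, -0.2, 0.4]
width: 0.002
t 22.65 tcp [0.4056 0.1825 0.0391] rack -49.5 145.7 tooly ang 0.192 Frack 0.15 -0.27 0.45 w 0.002
```

```bash
python3 -m creep '[[255,[0.1,-0.3,0],0],[255,[0,-0.3,0],0],[255,[0.1,-0.3,0],0],[255,[0,0,0],0],[255,[0,0,0],0],[255,[0,0,0],0],[255,[0,0,0],0],[255,[0,0,0],0]]'; python3 st.py;  python3 -m creep '[[255,[0.1,-0.3,0],0],[255,[0,-0.3,0],0],[255,[0.1,-0.3,0],0],[255,[0,0,0],0],[255,[0,0,0],0],[255,[0,0,0],0],[255,[0,0,0],0],[255,[0,0,0],0]]'; python3 st.py; python3 look.py 11; python3 fence.py 11
```

```text
time: 23.32
tool_pos: [0.4058, 0.1819, 0.0392]
tcp_rot: [1.066, 1.294, -1.067]
wrist_force: [-0.8, 0.7, -1.3]
width: 0.002
t 23.32 tcp [0.4058 0.1819 0.0392] rack -49.4 145.0 tooly ang 0.192 Frack -0.68 0.82 -1.27 w 0.002
time: 23.98
tool_pos: [0.4062, 0.181, 0.0394]
tcp_rot: [1.067, 1.294, -1.066]
wrist_force: [-0.3, 0.6, 0.1]
width: 0.001
t 23.98 tcp [0.4062 0.181  0.0394] rack -49.1 144.0 tooly ang 0.192 Frack -0.15 0.6 0.12 w 0.001
11 [(np.int64(49), np.float64(83.4), np.float64(1.9), np.float64(0.072)), (np.int64(38), np.float64(-81.3), np.float64(1.5), np.float64(0.073))]
```

```bash
python3 -m creep '[[255,[0.1,-0.3,0],0],[255,[0,-0.3,0],0],[255,[0.1,-0.3,0],0],[255,[0,-0.2,0],0],[255,[0,0,0],0],[255,[0,0,0],0],[255,[0,0,0],0],[255,[0,0,0],0]]'; python3 st.py; python3 look.py 12; python3 fence.py 12
```

```text
time: 24.7
tool_pos: [0.4063, 0.1799, 0.0393]
tcp_rot: [1.067, 1.294, -1.067]
wrist_force: [0.7, 0.6, -0.1]
width: -0.003
t 24.7 tcp [0.4063 0.1799 0.0393] rack -49.3 142.9 tooly ang 0.192 Frack 0.81 0.44 -0.09 w -0.003
12 [(np.int64(50), np.float64(82.4), np.float64(1.9), np.float64(0.073)), (np.int64(36), np.float64(-81.3), np.float64(1.5), np.float64(0.073))]
```

```bash
python3 -m creep '[[255,[0.1,-0.3,0],0],[255,[0,-0.3,0],0],[255,[0.1,-0.3,0],0],[255,[0,-0.2,0],0],[255,[0,0,0],0],[255,[0,0,0],0],[255,[0,0,0],0],[255,[0,0,0],0]]'; python3 st.py; python3 look.py 13; python3 fence.py 13
```

```text
time: 25.42
tool_pos: [0.4065, 0.1788, 0.0393]
tcp_rot: [1.067, 1.294, -1.067]
wrist_force: [-0.4, -0.1, -0.5]
width: -0.003
t 25.42 tcp [0.4065 0.1788 0.0393] rack -49.2 141.8 tooly ang 0.192 Frack -0.43 -0.05 -0.49 w -0.003
13 [(np.int64(46), np.float64(78.7), np.float64(1.8), np.float64(0.073)), (np.int64(38), np.float64(-81.3), np.float64(1.5), np.float64(0.074))]
```

```bash
python3 -m creep '[[255,[-0.4,2,0],0],[255,[-0.8,4,0],0],[255,[-1.2,6,0],0],[255,[-1.2,6,0],0],[255,[-1.5,8,0],0],[255,[-1.5,8,10],0],[255,[-1,6,30],0],[255,[0,3,38],0]]'; python3 -m creep '[[255,[0,10,38],0],[255,[0,20,38],0],[255,[0,20,38],0],[255,[0,10,20],0],[255,[0,0,0],0],[255,[0,0,0],0],[255,[0,0,0],0],[255,[0,0,0],0]]'; python3 st.py; python3 look.py 14; python3 fence.py 14; python3 - <<'E'
from h import *
p,d=read_camera("side");cv2.imwrite("pics/side14.png",cv2.resize(p[145:305,190:390],None,fx=3.5,fy=3.5,interpolation=cv2.INTER_CUBIC))
f=np.load("top14.npz");cv2.imwrite("pics/top14b.png",cv2.resize(f["p"][215:255,185:310],None,fx=6,fy=6,interpolation=cv2.INTER_CUBIC))
# dark knobs centroid
yaw=.191; ex=np.array([np.cos(yaw),np.sin(yaw)]);ey=np.array([-np.sin(yaw),np.cos(yaw)]);O=np.array([.4818,.0489])
for k,(bL,bR) in {"0":((186,255),(310,228)),"14":((210,248),(282,234))}.items():
    g=np.load(f"top{k}.npz")["p"].min(2).astype(float)
    for b in(bL,bR):
        w=g[b[1]-6:b[1]+7,b[0]-6:b[0]+7]; j=np.unravel_index(w.argmin(),w.shape); c=(b[0]-6+j[1],b[1]-6+j[0])
        q=np.clip(140-g[c[1]-2:c[1]+3,c[0]-2:c[0]+3],0,None); v,u=np.mgrid[-2:3,-2:3]
        uv=(c[0]+(q*u).sum()/q.sum(),c[1]+(q*v).sum()/q.sum())
        x=ray("top",uv,.072)[0,:2]-O; print(k,np.round(uv,2),(x@ex*1000).round(1),(x@ey*1000).round(1))
E
```

```text
time: 26.13
tool_pos: [0.3958, 0.2218, 0.1159]
tcp_rot: [1.061, 1.298, -1.072]
wrist_force: [1.3, 0.6, 0.2]
width: -0.002
time: 26.8
tool_pos: [0.3976, 0.2798, 0.2472]
tcp_rot: [1.064, 1.295, -1.07]
wrist_force: [0.4, 0.3, 0.4]
width: -0.0
t 26.8 tcp [0.3976 0.2798 0.2472] rack -38.8 242.7 tooly ang 0.192 Frack 0.4 0.19 0.45 w -0.0
14 [(np.int64(47), np.float64(77.5), np.float64(1.9), np.float64(0.072)), (np.int64(38), np.float64(-81.3), np.float64(1.5), np.float64(0.073))]
0 [185.75 255.07] -50.0 147.6
0 [309.99 228.53] -49.8 -172.5
14 [205.69 250.57] -49.4 96.1
14 [282.47 234.44] -49.9 -101.6
```

View pics/top14.png

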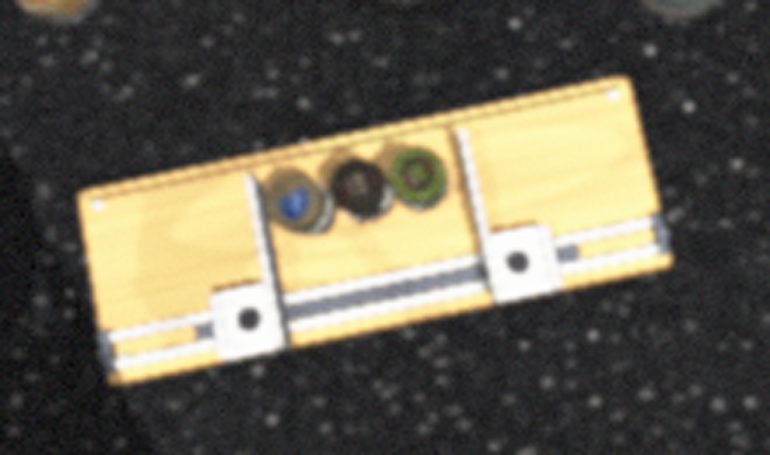

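View pics/side14.png

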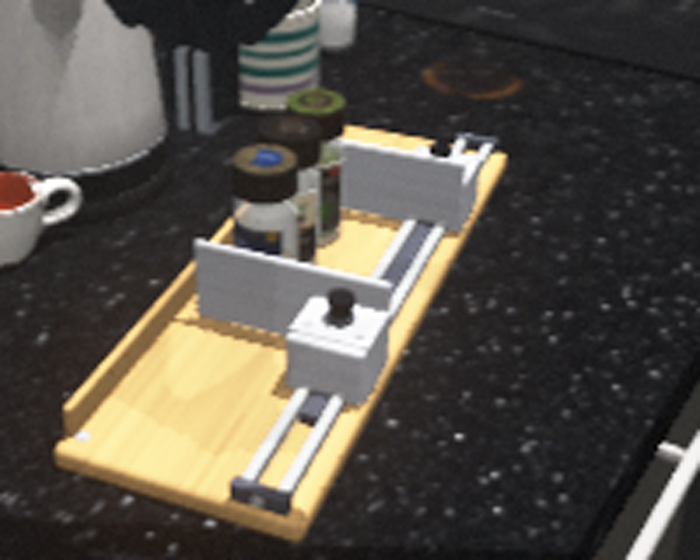

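```bash
python3 -m creep '[[255,[0,0,0],0],[255,[0,0,0],0],[255,[0,0,0],0],[255,[0,0,0],0],[255,[0,0,0],0],[255,[0,0,0],0],[255,[0,0,0],0],[255,[0,0,0],0]]'; python3 look.py 15; python3 look.py 16; python3 fence.py 14 15 16; python3 - <<'E'
from h import *
a=np.load("top0.npz")["p"];b=np.load("top16.npz")["p"]
for n,(u0,u1,v0,v1) in dict(jars=(208,266,198,228),rest=(120,400,90,172)).items():
    print(n,cv2.phaseCorrelate(a[v0:v1,u0:u1].mean(2),b[v0:v1,u0:u1].mean(2)))
finish_job()
E
```

```text
time: 27.57
tool_pos: [0.3989, 0.2806, 0.2491]
tcp_rot: [1.067, 1.294, -1.066]
wrist_force: [0.3, 1.4, 0.1]
width: -0.002
14 [(np.int64(47), np.float64(77.5), np.float64(1.9), np.float64(0.072)), (np.int64(38), np.float64(-81.3), np.float64(1.5), np.float64(0.073))]
15 [(np.int64(47), np.float64(77.5), np.float64(1.9), np.float64(0.072)), (np.int64(37), np.float64(-81.4), np.float64(1.5), np.float64(0.073))]
16 [(np.int64(49), np.float64(77.5), np.float64(2.0), np.float64(0.073)), (np.int64(37), np.float64(-81.4), np.float64(1.5), np.float64(0.073))]
jars ((0.0014081536422629881, -0.2083629588157141), 0.9128385943370532)
rest ((-0.011613857243986558, 0.009155293872815662), 1.0171714229569875)
the job is handed in; nothing more can be done
```

Both stops look seated in their notches, and the job was handed in at about 27.7 s; `finish_job()` gives no verdict. I pushed each one inward with the shut fingertips on its outer end face only, right stop first, then the left.

| | Right stop | Left stop |
|---|---|---|
| Highest push on the outer ridge | about 9.6 N | about 9.4 N |
| Jump ahead of the fingers when the push fell to zero | about 4 mm | about 4 mm |
| Knob to notch middle along the rail, top camera (limit 4 mm) | 1.7 mm | 0.9 mm |

- **Forced past:** the push never got near the 13 N of the inner ridge, so neither stop should have been driven past its notch.
- **At rest:** after I backed off, both fences stayed put to within 0.1 mm over the last pictures, and the arm was clear of everything.
- **Jars and bystanders:** the jars' picture area shifted by about 0.2 pixel (0.5 mm), possibly from changed shadows. The bystanders' shifted by about 0.01 pixel.
- **Disagreements:**
  - My first estimate of where the fences would end up, made from the ridge marks, was 2 to 4 mm off for both stops. I relied on the jump and the knob positions instead.
  - The left fence read 1.2 mm further out just after the jump than it did at rest, so that picture probably caught it still settling.
- **Not measured:** I did not check the pins' height directly.

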